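# Roll the rubber roller to the green stripe on the checking plate

## Task

For its flat-spot check, roll the orange roller across the grey checking plate by pushing on its top with the fingertips, and let it come to rest with its axis over the green stripe. Push only on its top, in as many short strokes as you like; do not push it from the side, pinch it or lift it, and leave the white tin, the oil bottle and the marker where they are. Finish clear of the roller, which lies still on the stripe.

Things in the scene. Friction and masses are not known exactly. Their poses are not given: they have to be found in the camera images.
- roller: Loose orange rubber roller on the plate: cylinder 60 mm thick, 130 mm long, 0.25-0.5 kg, steel stubs (18 mm thick, 16 long) on both ends. Origin in its middle, on its axis, 30 mm above the plate; own x = its axis; y, z turn as it rolls (z up at start). Rolls square to its axis without slipping; rolling resistance soon stops it. Its top moves twice as far as its middle.
- stripe: Green stripe 30 mm wide and 200 mm long painted flat on the plate, with a thin white line along its middle. Origin at its centre, level with the plate's top; its x axis runs along the stripe (about parallel to the roller), its y axis across it, z up. It lies 65 to 145 mm from the roller, to the roller's left or right.
- plate: Grey checking plate fixed on the worktop, 220 mm (its x) by 330 mm (its y), 14 mm thick. Origin at the centre of its underside, on the worktop; z up.
- tin: Small round white tin with its lid on, 63 mm in diameter and 24 mm high, standing loose on the worktop past the plate's left end. Origin at the centre of its foot, z up.
- oil: Small amber oil bottle with a green cap, 38 mm in diameter and 91 mm high, standing loose on the worktop past the plate's right end. Origin at the centre of its foot, z up.
- marker: White felt marker with a blue cap, 17 mm thick and 137 mm long, lying loose on the worktop right of the plate. Origin at the centre of its underside, y along the marker.

How it is judged:
On the way:
1. the roller has turned on its axis by about a sixth of a turn or more (it rolls, it is not just dragged) (angle between roller's own z axis and vertical above 1 rad), for 0.05 s.
At the end, for the whole second after the job is handed in: The roller lies still on the plate (slower than 10 mm/s), its middle within 15 mm of the stripe's centre line (half the stripe's width) and within 50 mm of the stripe's middle lengthwise, its axis within 0.25 rad of the stripe's direction (y of roller in the frame of stripe between -0.015 and 0.015 m and x of roller in the frame of stripe between -0.05 and 0.05 m and height (world z) of roller between 0.04 and 0.048 m and angle between the x axis of roller and the x axis of stripe, either way round below 0.25 rad and linear speed of roller below 0.01 m/s); the robot touches nothing.
It fails at once if the roller is lifted (more than 8 mm) (height (world z) of roller above 0.052 m).
It fails at once if the fingers touch the roller from beside it (grasp point less than 66 mm above the worktop, tips about level with the roller's axis or lower) instead of on its top (contact force between the fingers and roller above 0.5 N and height (world z) of the grasp point below 0.066 m).
It fails at once if the white tin is shifted by more than 15 mm or tipped (distance of tin from where it was at the start of the episode above 0.015 m or angle between tin's own z axis and vertical above 0.3 rad).
It fails at once if the oil bottle is shifted by more than 15 mm or tipped (distance of oil from where it was at the start of the episode above 0.015 m or angle between oil's own z axis and vertical above 0.3 rad).
It fails at once if the marker is shifted by more than 15 mm (distance of marker from where it was at the start of the episode above 0.015 m).
It also fails if it takes over 54 s, if anything falls off the work surface, if the arm or the gripper's body presses on something with over 40 N, if the wrist force passes 120 N, or if a joint passes its speed limit or range.

## Robot

A 6-joint arm with a two-finger parallel gripper is mounted at the origin on a cart in front of the work surface, level with it; the furniture and walls round the work are solid. World frame = base frame: x ahead of the robot, y to its left, z up, the work surface at z = 0. Lengths are in m, angles in rad, forces in N, time in s.
With the tool pointing down it reaches from about 0.375 to 0.9 m from the base axis. Payload 3.1 kg.
Tool frame: the origin (TCP) lies at the very end of the fingers, on their centre line; the grasp point (between the pads) lies 19 mm behind it; z points along the fingers, y is the line along which they close (so a half turn about z gives the same grasp; the last joint's range is limited). The gripper opens to 87 mm and grips with 3 to 60 N. Pads are 19 mm wide; open, the fingers measure 117 mm over their backs; the gripper's body (75 mm by 190 mm) begins 51 mm behind the grasp point.
Start: joints at [-1.425, 0.527, 1.433, -0, 1.181, -0.178], TCP at [0.199, -0.592, 0.196] pointing down, gripper open.
Joint ranges: [-3.08, 3.08], [-0.75, 2.2], [0.22, 2.44], [-1.43, 4.57], [0, 2.65], [-2.85, 2.85]. Speed limits (rad/s): [2.79, 2.79, 3.14, 3.14, 3.14, 3.14].

## Interface

Orientations are given as a unit quaternion [x, y, z, w].
In Python, from rig import status, viewer, robot gives the robot as it stands.
- The arm moves only by the tool arm_command, never from a script. Its arguments are lists of equal length, an entry for each row: "delta_rot": the turn, a rotation vector about the tool's x, y, z in degrees, a list of three; "delta_pos": the shift along the tool's x, y, z in m, a list of three; "gripper": the closure, from -1 (fully open) to 1 (shut). In form: {"delta_rot": [[rx, ry, rz], ...], "delta_pos": [[dx, dy, dz], ...], "gripper": [gripper, ...]}. A call has 1 to 12 rows; each row is the pose to reach, as a shift and turn from the pose commanded when the call began, along the tool's axes at that moment; what a row does not reach only later rows make up. A row lasts 1/12 s, in which the tool goes at most 41.7 mm and 7.16 degrees, less where a joint would pass 70% of its speed; a pose out of reach is approached as far as the arm can. A call with a gripper value outside its range is refused whole. The fingers move at their own pace and stop on an object; "grip_force" is the grip in N (left out, the last holds). Time passes only in rows, so rows that repeat a pose let the fingers close. It gives the time, the measured TCP pose, the force, the opening and the grip force at its end, in the units of the state.
- status.get_obs(): the state, without advancing time (a new reading comes with each control period).
- viewer.camera(name): name is "scene" or "top"; returns a dict with "pixels" (384x512x3 uint8, blue, green, red), "fx", "fy", "cx", "cy" (pixels), "k1" (the pictures are not rectified: a ray, as slopes to the right and down, at radius r is drawn at 1 + k1 r^2 times it, then the intrinsics apply), "pose" (4x4, takes a point from camera to world coordinates). Camera axes: x right, y down, z forward; pixel columns grow to the right and rows downward; lengths in m; the calibration is good to about 2 mm. A picture is of the moment at which its call begins. There is no depth.
- robot.hand_in(): hands the job in; it is judged then, once.
The state is a dict: "time": time; "q": joint angles; "joint_velocities": joint speeds; "joint_torque": joint torques, N m; "position": TCP position; "tool_rot": TCP orientation; "ft_force": force on the tool from outside, world axes, zero at the start; "moment": the same for the moment, N m; "grip_width": finger opening in m; "grip_force": force on a finger pad.
Only numpy, scipy, OpenCV 4.12 (cv2) and the standard library are available. Lean on these libraries where they do the work, as an engineer would, in place of code of your own. Each camera call takes 0.05 s, during which the arm holds its last target. There are 200 camera calls.

## Working session

There is one attempt and no reset: what is moved stays moved. The work goes in short steps, Python scripts to look and compute and a tool call to move; the robot and the scene stay as the last step left them, time stands still between calls to the robot, and variables do not carry over. Pictures are saved under pics/ and viewed, at most 10 in all, crops included, and the job is handed in when it is done.

Besides the shell and the picture viewer there is one more tool, called after "Emit:" by a JSON object that holds its "api" and its "payload", one argument or row to a line. arm_command: Moves the arm, as the interface text tells. Its arguments: {"type":"object","properties":{"delta_rot":{"type":"array","items":{"type":"array","items":{"type":"number"}}},"delta_pos":{"type":"array","items":{"type":"array","items":{"type":"number"}}},"gripper":{"type":"array","items":{"type":"number"}},"grip_force":{"type":"number"}},"required":["delta_rot","delta_pos","gripper"]}

```bash
mkdir -p pics
cat > h.py <<'E'
import numpy as np, cv2
from rig import status, viewer, robot
def unproj(c,uv,z):
    uv=np.asarray(uv,float).reshape(-1,2)
    K=np.array([[c['fx'],0,c['cx']],[0,c['fy'],c['cy']],[0,0,1.]])
    s=cv2.undistortPoints(uv.reshape(-1,1,2),K,np.array([c['k1'],0,0,0.])).reshape(-1,2)
    T=np.array(c['pose']);d=np.c_[s,np.ones(len(s))]@T[:3,:3].T;o=T[:3,3]
    return o+d*((z-o[2])/d[:,2])[:,None]
E
python3 - <<'E'
from h import *
for n in('scene','top'):
    c=viewer.camera(n);cv2.imwrite(f'pics/{n}0.png',c['pixels']);print(n,np.round(c['pose'],3).tolist(),c['fx'],c['k1'])
o=status.get_obs();print(o['position'],o['tool_rot'],o['time'],o['grip_width'])
E
```

```text
scene [[-0.532, -0.411, 0.741, -0.584], [-0.847, 0.267, -0.46, 0.659], [-0.009, -0.872, -0.49, 0.801], [0.0, 0.0, 0.0, 1.0]] 429.3043657216623 0.005712982688162688
top [[0.02, -0.994, 0.111, 0.37], [-1.0, -0.019, 0.014, -0.082], [-0.012, -0.111, -0.994, 1.674], [0.0, 0.0, 0.0, 1.0]] 472.67470145176645 0.030486720077955227
[ 0.19875814 -0.5918169   0.19538339] [ 9.86924144e-01  1.61182570e-01  1.36648914e-05 -9.55498397e-04] 0.1 0.08732102414383756
```

View pics/top0.png

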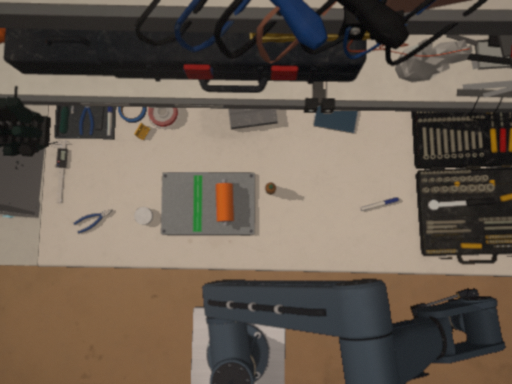

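View pics/scene0.png

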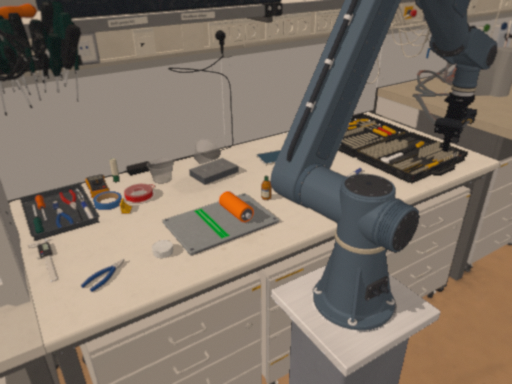

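The top view shows the stripe at about (197,203), left of the roller at (224,202). The tin is at (144,216), the bottle at (270,188) and the marker at (380,204). I'll locate them by colour next.

```bash
cat >> h.py <<'E'
def blob(c,lo,hi,box):
    h=cv2.cvtColor(c['pixels'],cv2.COLOR_BGR2HSV);m=cv2.inRange(h,np.array(lo),np.array(hi))
    x0,y0,x1,y1=box;k=np.zeros_like(m);k[y0:y1,x0:x1]=m[y0:y1,x0:x1]
    cs,_=cv2.findContours(k,cv2.RETR_EXTERNAL,cv2.CHAIN_APPROX_NONE)
    return max(cs,key=cv2.contourArea).reshape(-1,2).astype(np.float32)
def axis(P):
    (x,y),(w,h),a=cv2.minAreaRect(np.float32(P[:,:2]*1000)); 
    if w<h: a+=90
    else: w,h=h,w
    return np.round([x,y,w,h,(a+90)%180-90],1)  # mm, deg of long axis in world
def look():
    c=viewer.camera('top');b=(165,165,262,240)
    r=axis(unproj(c,blob(c,(3,150,90),(18,255,255),b),.044+.012))
    s=axis(unproj(c,blob(c,(45,120,60),(80,255,255),b),.014))
    return c,r,s
E
python3 - <<'E'
from h import *
c,r,s=look();print('roller',r,'stripe',s)
print('plate',axis(unproj(c,[[163,173],[255,173],[255,235],[163,235]],.014)))
print('tin,oil',unproj(c,[[144,216]],.024),unproj(c,[[270,188]],.091))
cv2.imwrite('pics/crop.png',cv2.resize(c['pixels'][150:250,130:300],None,fx=4,fy=4))
E
```

```text
roller [514.4  57.4  55.2 128.2   1.7] stripe [511.4 154.5  24.9 191.4   1.9]
plate [508.9 115.  219.4 327.3 -88.9]
tin,oil [[0.46073751 0.33843299 0.024     ]] [[ 0.55969594 -0.09944227  0.091     ]]
```

View pics/crop.png

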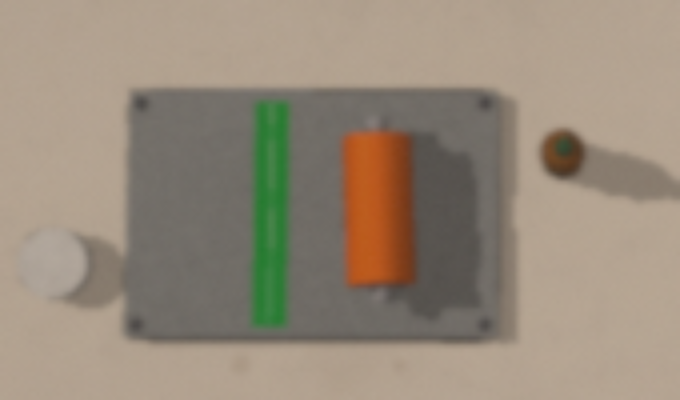

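The roller's axis is at about (514, 57) mm and the stripe's at (511, 154) mm, both at about 1.8°. The roller therefore has 97 mm to go in +y. I'll move above it with the finger line along its axis.

Emit:
{"api": "arm_command", "payload": {
  "delta_rot": [
    [0, 0, -73],
    [0, 0, -73],
    [0, 0, -73],
    [0, 0, -73],
    [0, 0, -73],
    [0, 0, -73],
    [0, 0, -73],
    [0, 0, -73],
    [0, 0, -73],
    [0, 0, -73],
    [0, 0, -73],
    [0, 0, -73]
  ],
  "delta_pos": [
    [0.503, -0.508, 0.05],
    [0.503, -0.508, 0.05],
    [0.503, -0.508, 0.05],
    [0.503, -0.508, 0.05],
    [0.503, -0.508, 0.05],
    [0.503, -0.508, 0.05],
    [0.503, -0.508, 0.05],
    [0.503, -0.508, 0.05],
    [0.503, -0.508, 0.05],
    [0.503, -0.508, 0.05],
    [0.503, -0.508, 0.05],
    [0.503, -0.508, 0.05]
  ],
  "gripper": [-0.4, -0.4, -0.4, -0.4, -0.4, -0.4, -0.4, -0.4, -0.4, -0.4, -0.4, -0.4]
}}

```text
time: 1.15
position: [0.4192, -0.1429, 0.1613]
tool_rot: [0.697, 0.717, 0.0, 0.0]
ft_force: [0.7, 0.1, 0.2]
grip_width: 0.061
grip_force: 0.0
```

```bash
cat > g.py <<'E'
from h import *
import sys
from scipy.spatial.transform import Rotation as R
def goal(x,y,z,ang=1.8):
    o=status.get_obs();r=R.from_quat(o['tool_rot']);ty=r.as_matrix()[:,1]
    a=np.degrees(np.arctan2(ty[1],ty[0]));da=(ang-a+90)%180-90
    print('t',round(o['time'],2),'pos',np.round(o['position'],4),'yaw',round(a,1),'d_tool',np.round(r.inv().apply(np.array([x,y,z])-o['position']),4),'rz',round(-da,1),'F',np.round(o['ft_force'],2),'tilt',np.round(r.as_matrix()[:,2],3),'w',round(o['grip_width'],3))
E
python3 -c "
from g import *
goal(.514,.049,.12)"
```

```text
t 1.15 pos [ 0.4192 -0.1429  0.1613] yaw 1.6 d_tool [0.1892 0.1    0.0413] rz -0.2 F [0.74 0.14 0.18] tilt [ 0. -0. -1.] w 0.061
```

Emit:
{"api": "arm_command", "payload": {
  "delta_rot": [
    [0, 0, 0],
    [0, 0, 0],
    [0, 0, 0],
    [0, 0, 0],
    [0, 0, 0],
    [0, 0, 0],
    [0, 0, 0],
    [0, 0, 0]
  ],
  "delta_pos": [
    [0.189, 0.1, 0.041],
    [0.189, 0.1, 0.041],
    [0.189, 0.1, 0.041],
    [0.189, 0.1, 0.041],
    [0.189, 0.1, 0.041],
    [0.189, 0.1, 0.041],
    [0.189, 0.1, 0.041],
    [0.189, 0.1, 0.041]
  ],
  "gripper": [-0.4, -0.4, -0.4, -0.4, -0.4, -0.4, -0.4, -0.4]
}}

```text
time: 1.82
position: [0.5131, 0.0469, 0.12]
tool_rot: [0.697, 0.717, -0.001, -0.0]
ft_force: [-0.5, 0.0, -0.7]
grip_width: 0.0609
grip_force: 0.0
```

```bash
python3 -c "
from g import *
goal(.514,.049,.077)"
```

```text
t 1.82 pos [0.5131 0.0469 0.12  ] yaw 1.7 d_tool [0.0021 0.0011 0.043 ] rz -0.1 F [-0.52  0.   -0.7 ] tilt [-0.001 -0.    -1.   ] w 0.061
```

Emit:
{"api": "arm_command", "payload": {
  "delta_rot": [
    [0, 0, 0],
    [0, 0, 0],
    [0, 0, 0],
    [0, 0, 0],
    [0, 0, 0]
  ],
  "delta_pos": [
    [0.001, 0.001, 0.02],
    [0.001, 0.001, 0.035],
    [0.001, 0.001, 0.043],
    [0.001, 0.001, 0.043],
    [0.001, 0.001, 0.043]
  ],
  "gripper": [-0.4, -0.4, -0.4, -0.4, -0.4]
}}

```text
time: 2.23
position: [0.5142, 0.0466, 0.0775]
tool_rot: [0.698, 0.716, -0.0, -0.0]
ft_force: [0.2, -0.5, 0.6]
grip_width: 0.0612
grip_force: 0.0
```

Emit:
{"api": "arm_command", "payload": {
  "delta_rot": [
    [0, 0, 0],
    [0, 0, 0],
    [0, 0, 0]
  ],
  "delta_pos": [
    [0, 0, 0.001],
    [0, 0, 0.002],
    [0, 0, 0.002]
  ],
  "gripper": [-0.4, -0.4, -0.4]
}}

```text
time: 2.48
position: [0.515, 0.0476, 0.076]
tool_rot: [0.698, 0.717, 0.0, 0.0]
ft_force: [0.7, 0.8, -0.7]
grip_width: 0.0608
grip_force: 0.0
```

Emit:
{"api": "arm_command", "payload": {
  "delta_rot": [
    [0, 0, 0],
    [0, 0, 0],
    [0, 0, 0]
  ],
  "delta_pos": [
    [0, 0, 0.001],
    [0, 0, 0.002],
    [0, 0, 0.002]
  ],
  "gripper": [-0.4, -0.4, -0.4]
}}

```text
time: 2.73
position: [0.5146, 0.0479, 0.0734]
tool_rot: [0.697, 0.717, 0.0, 0.0]
ft_force: [0.1, 0.9, -0.0]
grip_width: 0.0613
grip_force: 0.0
```

Emit:
{"api": "arm_command", "payload": {
  "delta_rot": [
    [0, 0, 0],
    [0, 0, 0],
    [0, 0, 0]
  ],
  "delta_pos": [
    [0, 0, 0.001],
    [0, 0, 0.001],
    [0, 0, 0.001]
  ],
  "gripper": [-0.4, -0.4, -0.4]
}}

```text
time: 2.98
position: [0.5146, 0.0479, 0.0723]
tool_rot: [0.697, 0.717, -0.0, -0.0]
ft_force: [-0.8, -0.1, -0.1]
grip_width: 0.0605
grip_force: 0.0
```

Emit:
{"api": "arm_command", "payload": {
  "delta_rot": [
    [0, 0, 0],
    [0, 0, 0],
    [0, 0, 0]
  ],
  "delta_pos": [
    [0, 0, 0.001],
    [0, 0, 0.001],
    [0, 0, 0.001]
  ],
  "gripper": [-0.4, -0.4, -0.4]
}}

```text
time: 3.23
position: [0.5146, 0.0479, 0.0713]
tool_rot: [0.697, 0.717, -0.0, -0.0]
ft_force: [0.1, -0.0, 0.6]
grip_width: 0.0608
grip_force: 0.0
```

Emit:
{"api": "arm_command", "payload": {
  "delta_rot": [
    [0, 0, 0],
    [0, 0, 0],
    [0, 0, 0],
    [0, 0, 0]
  ],
  "delta_pos": [
    [0, 0, -0.005],
    [0.006, 0, -0.005],
    [0.006, 0, -0.002],
    [0.006, 0, -0.002]
  ],
  "gripper": [-0.4, -0.4, -0.4, -0.4]
}}

```text
time: 3.57
position: [0.5142, 0.0543, 0.0732]
tool_rot: [0.697, 0.717, -0.0, -0.0]
ft_force: [-0.5, -0.3, 0.5]
grip_width: 0.061
grip_force: 0.0
```

Emit:
{"api": "arm_command", "payload": {
  "delta_rot": [
    [0, 0, 0],
    [0, 0, 0],
    [0, 0, 0]
  ],
  "delta_pos": [
    [0, 0, 0.001],
    [0, 0, 0.001],
    [0, 0, 0.001]
  ],
  "gripper": [-0.4, -0.4, -0.4]
}}

```text
time: 3.82
position: [0.5144, 0.0539, 0.0722]
tool_rot: [0.697, 0.717, -0.0, -0.0]
ft_force: [0.2, 0.4, -0.2]
grip_width: 0.0606
grip_force: 0.0
```

```bash
python3 -c "
from g import *
goal(.514,.049,.077)
c=viewer.camera('scene');cv2.imwrite('pics/s1.png',cv2.resize(c['pixels'][150:250,150:310],None,fx=5,fy=5))"
```

```text
t 3.82 pos [0.5144 0.0539 0.0722] yaw 1.6 d_tool [-0.0048 -0.0005 -0.0048] rz -0.2 F [ 0.24  0.36 -0.24] tilt [-0.  0. -1.] w 0.061
```

View pics/s1.png

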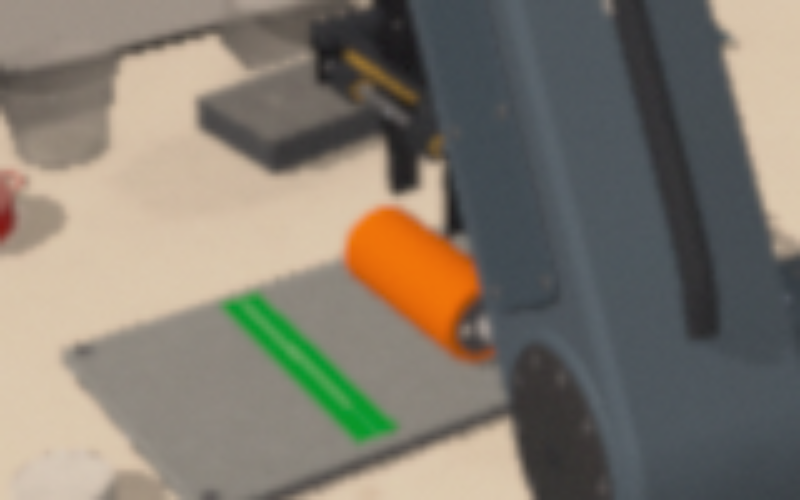

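The fingertips seem to sit just above and behind the roller, with the far tip at crop (405,190) and the roller's top edge near (400,210). I'll project points into both views to see the offset.

```bash
cat >> h.py <<'E'
def proj(c,P):
    T=np.linalg.inv(np.array(c['pose']));K=np.array([[c['fx'],0,c['cx']],[0,c['fy'],c['cy']],[0,0,1.]])
    return cv2.projectPoints(np.float64(P).reshape(-1,1,3),cv2.Rodrigues(T[:3,:3])[0],T[:3,3],K,np.array([c['k1'],0,0,0.]))[0].reshape(-1,2)
E
python3 -c "
from h import *
c=viewer.camera('scene')
f=lambda P:np.round((proj(c,P)-[150,150])*5).tolist()
print('tips',f([[.545,.054,.072],[.484,.054,.072],[.56,.054,.072]]))
print('stripe ends',f([[.611,.157,.014],[.411,.151,.014]]))
print('roller end low x',f([[.449,.0555,.044],[.449,.0555,.014],[.449,.0255,.044],[.449,.0855,.044]]))
b=blob(c,(3,150,90),(18,255,255),(200,170,270,230));print((b.min(0)-150)*5,(b.max(0)-150)*5)
r=f([[.449,.0555+.03*np.sin(t),.044+.03*np.cos(t)] for t in np.linspace(0,6.28,40)]+[[.579,.0595+.03*np.sin(t),.044+.03*np.cos(t)] for t in np.linspace(0,6.28,40)]);print(np.min(r,0),np.max(r,0))
c,r,s=look();print(r,s)
"
```

```text
tips [[409.0, 223.0], [454.0, 262.0], [399.0, 214.0]]
stripe ends [[238.0, 296.0], [383.0, 433.0]]
roller end low x [[480.0, 322.0], [481.0, 360.0], [519.0, 308.0], [441.0, 335.0]]
[345. 210.] [485. 355.]
[342. 201.] [519. 362.]Traceback (most recent call last):
  File "<string>", line 10, in <module>
    c,r,s=look();print(r,s)
          ~~~~^^
  File "h.py", line 21, in look
    r=axis(unproj(c,blob(c,(3,150,90),(18,255,255),b),.044+.012))
                    ~~~~^^^^^^^^^^^^^^^^^^^^^^^^^^^^^
  File "h.py", line 13, in blob
    return max(cs,key=cv2.contourArea).reshape(-1,2).astype(np.float32)
           ~~~^^^^^^^^^^^^^^^^^^^^^^^^
ValueError: max() iterable argument is empty
```

```bash
python3 -c "
from h import *
c=viewer.camera('scene');cv2.imwrite('pics/s2.png',cv2.resize(c['pixels'][160:215,210:250],None,fx=12,fy=10,interpolation=cv2.INTER_NEAREST))
print(status.get_obs()['q'])
c=viewer.camera('scene');cv2.imwrite('pics/t2.png',viewer.camera('top')['pixels'])"
```

```text
[-1.12114752e-01  5.75238403e-01  1.81132200e+00  8.51620676e-07
  7.55026219e-01 -1.39087687e-01]
```

View pics/s2.png

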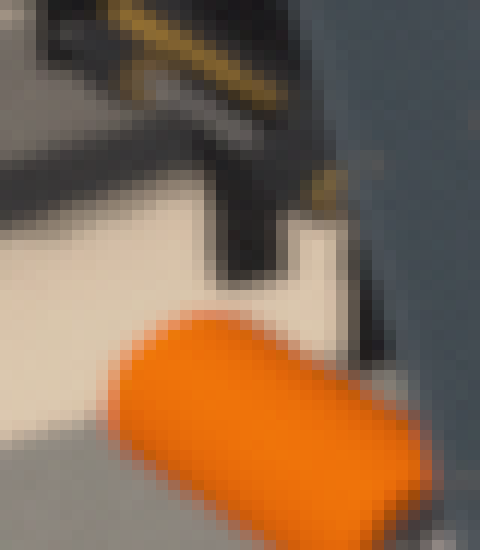

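The fingertips end about 6 px above where the TCP projects, roughly 20–25 mm short, although the gripper's body is where expected. The tips may come forward as the gripper closes, so I'll rise, shut it and look.

Emit:
{"api": "arm_command", "payload": {
  "delta_rot": [
    [0, 0, 0],
    [0, 0, 0],
    [0, 0, 0],
    [0, 0, 0],
    [0, 0, 0],
    [0, 0, 0]
  ],
  "delta_pos": [
    [0, 0, -0.03],
    [0, 0, -0.04],
    [0, 0, -0.04],
    [0, 0, -0.04],
    [0, 0, -0.04],
    [0, 0, -0.04]
  ],
  "gripper": [-0.4, 0, 0.5, 1, 1, 1]
}}

```text
time: 4.62
position: [0.5137, 0.0539, 0.1115]
tool_rot: [0.697, 0.717, -0.001, -0.001]
ft_force: [0.0, -0.5, 0.8]
grip_width: 0.0352
grip_force: 0.0
```

```bash
python3 -c "
from g import *
goal(.514,.049,.077)
c=viewer.camera('scene');cv2.imwrite('pics/s3.png',cv2.resize(c['pixels'][150:215,200:260],None,fx=12,fy=9,interpolation=cv2.INTER_NEAREST))
p=status.get_obs()['position'];print((proj(c,[p])-[200,150])*[12,9])"
```

```text
t 4.62 pos [0.5137 0.0539 0.1115] yaw 1.6 d_tool [-0.0049  0.0003  0.0345] rz -0.2 F [ 0.03 -0.5   0.78] tilt [-0.002  0.    -1.   ] w 0.035
[[432.99639931 344.3524336 ]]
```

View pics/s3.png

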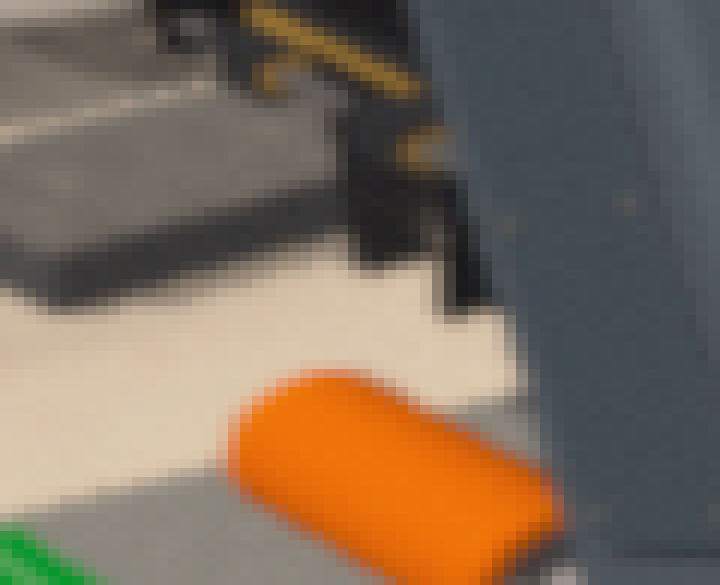

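The mid-tip is at crop (425,290) against a predicted (433,344), so it is either about 24 mm higher or about 35 mm further away than reported. The top view should tell which.

```bash
python3 -c "
from g import *
c=viewer.camera('top');cv2.imwrite('pics/t3.png',cv2.resize(c['pixels'][130:260,140:300],None,fx=5,fy=4.6))
p=status.get_obs()['position'];print((proj(c,[p])-[140,130])*[5,4.6],(proj(c,[p+[0,0,.07]])-[140,130])*[5,4.6])"
```

```text
[[418.35388347 322.527256  ]] [[409.07786199 313.08504986]]
```

View pics/t3.png

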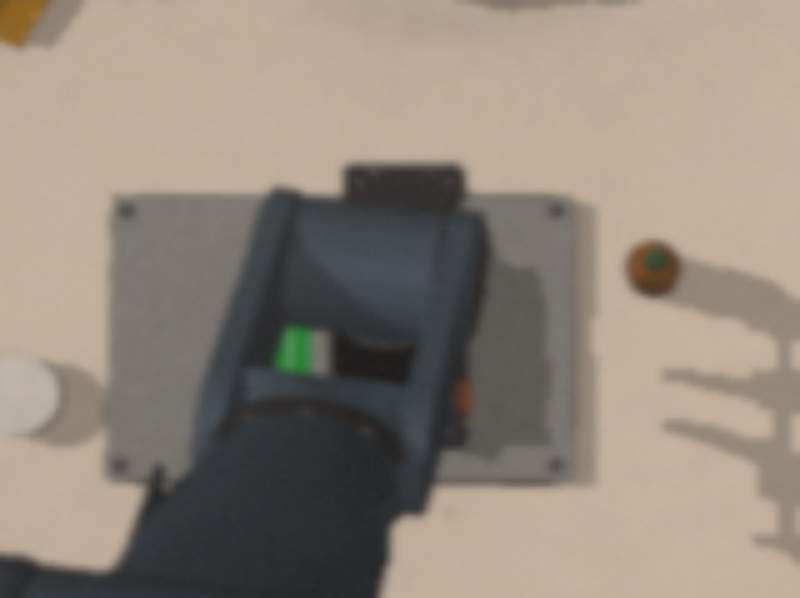

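The finger shadows agree with the scene view: the tips really are about 24 mm above the reported TCP. I'll close fully and measure again numerically, without viewing another picture.

Emit:
{"api": "arm_command", "payload": {
  "delta_rot": [
    [0, 0, 0],
    [0, 0, 0],
    [0, 0, 0],
    [0, 0, 0],
    [0, 0, 0],
    [0, 0, 0],
    [0, 0, 0],
    [0, 0, 0]
  ],
  "delta_pos": [
    [0, 0, 0],
    [0, 0, 0],
    [0, 0, 0],
    [0, 0, 0],
    [0, 0, 0],
    [0, 0, 0],
    [0, 0, 0],
    [0, 0, 0]
  ],
  "gripper": [1, 1, 1, 1, 1, 1, 1, 1]
}}

```text
time: 5.38
position: [0.5145, 0.0539, 0.1124]
tool_rot: [0.697, 0.717, 0.0, 0.0]
ft_force: [0.8, -0.6, 1.0]
grip_width: 0.0005
grip_force: 0.0
```

```bash
python3 -c "
from g import *
goal(.514,.057,.08)
c=viewer.camera('scene');p=status.get_obs()['position'];print(proj(c,[p,p+[0,0,.025],p+[.015,0,0],p+[-.015,0,0]]).round(1))
g=cv2.cvtColor(c['pixels'],cv2.COLOR_BGR2GRAY);np.set_printoptions(linewidth=200);print(g[172:196,224:248])
c=viewer.camera('top')
g=cv2.cvtColor(c['pixels'],cv2.COLOR_BGR2GRAY);print(g[206:230,262:290])"
```

```text
t 5.38 pos [0.5145 0.0539 0.1124] yaw 1.6 d_tool [ 0.0032 -0.0004  0.0324] rz -0.2 F [ 0.79 -0.57  0.96] tilt [ 0.  0. -1.] w 0.001
[[236.  187.9]
 [235.7 181.3]
 [233.7 186.1]
 [238.2 189.7]]
[[ 59  58  58  57  56  56  53  41  36  32  29  21  24  27  52  79  81  76  72  75  72  73  74  74]
 [ 55  56  58  54  55  58  55  44  38  34  30  22  21  29  51  77  81  77  76  74  73  75  74  74]
 [ 54  55  57  57  62  70  67  55  40  35  29  26  18  23  40  64  79  79  79  77  74  74  74  72]
 [ 57  59  63  75  90 103  99  79  52  35  30  23  20  25  35  55  77  80  80  76  72  74  73  74]
 [ 71  75  89 109 124 131 127 103  60  35  31  25  22  26  24  51  76  81  77  73  73  73  74  73]
 [101 108 124 133 142 151 146 118  67  35  28  24  24  24  28  50  76  80  76  72  74  74  75  73]
 [130 137 148 152 160 176 172 138  77  41  26  21  25  20  27  42  67  80  77  74  74  74  73  74]
 [152 160 175 179 183 190 182 146  83  40  31  26  22  23  28  41  64  78  78  75  73  74  75  73]
 [179 182 190 193 193 195 186 153  95  49  30  25  27  30  45  70  87  86  80  74  74  72  73  74]
 [190 191 194 19
[... 3530 characters left out ...]
 138 137]
 [181 181 181 180 181 181 181 181 180 180 181 180 180 180 182 181 181 180 180 180 181 180 178 171 160 150 145 143]
 [180 180 181 181 182 181 182 181 181 181 182 182 182 181 182 181 182 179 180 181 180 181 182 179 175 169 167 156]
 [181 181 181 181 180 181 180 181 181 182 182 181 181 183 182 181 182 180 179 181 181 181 180 180 180 180 178 174]
 [180 181 181 181 180 181 180 182 181 181 182 181 181 182 181 181 181 179 178 179 181 181 181 182 183 181 182 181]
 [180 180 181 181 181 180 182 180 181 181 182 181 181 182 181 181 180 178 179 180 181 181 181 180 181 181 182 180]
 [181 181 182 181 181 182 181 181 181 181 181 182 182 182 181 180 181 179 179 180 180 181 181 181 182 181 181 181]]
```

The offset is about 25 mm at any opening, so contact should come at a reported z near 0.050. That puts the grasp point at about 0.069, just above the 0.066 limit. I'll reopen to 60 mm and creep down over the axis, watching the force.

Emit:
{"api": "arm_command", "payload": {
  "delta_rot": [
    [0, 0, 0],
    [0, 0, 0],
    [0, 0, 0],
    [0, 0, 0],
    [0, 0, 0],
    [0, 0, 0],
    [0, 0, 0],
    [0, 0, 0]
  ],
  "delta_pos": [
    [0.003, 0, 0],
    [0.003, 0, 0],
    [0.003, 0, 0],
    [0.003, 0, 0.015],
    [0.003, 0, 0.03],
    [0.003, 0, 0.045],
    [0.003, 0, 0.054],
    [0.003, 0, 0.054]
  ],
  "gripper": [-0.4, -0.4, -0.4, -0.4, -0.4, -0.4, -0.4, -0.4]
}}

```text
time: 6.15
position: [0.513, 0.0569, 0.0567]
tool_rot: [0.697, 0.717, -0.001, -0.002]
ft_force: [-0.6, 0.5, -0.9]
grip_width: 0.0459
grip_force: 0.0
```

Emit:
{"api": "arm_command", "payload": {
  "delta_rot": [
    [0, 0, 0],
    [0, 0, 0],
    [0, 0, 0]
  ],
  "delta_pos": [
    [0, 0, 0.001],
    [0, 0, 0.002],
    [0, 0, 0.002]
  ],
  "gripper": [-0.4, -0.4, -0.4]
}}

```text
time: 6.4
position: [0.515, 0.0568, 0.0569]
tool_rot: [0.697, 0.717, 0.0, 0.001]
ft_force: [-0.7, -0.4, 0.5]
grip_width: 0.0596
grip_force: 0.0
```

Emit:
{"api": "arm_command", "payload": {
  "delta_rot": [
    [0, 0, 0],
    [0, 0, 0],
    [0, 0, 0]
  ],
  "delta_pos": [
    [0, 0, 0.001],
    [0, 0, 0.002],
    [0, 0, 0.002]
  ],
  "gripper": [-0.4, -0.4, -0.4]
}}

```text
time: 6.65
position: [0.5145, 0.0568, 0.0546]
tool_rot: [0.697, 0.717, 0.0, 0.0]
ft_force: [0.8, 0.2, -0.1]
grip_width: 0.0606
grip_force: 0.0
```

Emit:
{"api": "arm_command", "payload": {
  "delta_rot": [
    [0, 0, 0],
    [0, 0, 0],
    [0, 0, 0]
  ],
  "delta_pos": [
    [0, 0, 0.001],
    [0, 0, 0.0015],
    [0, 0, 0.0015]
  ],
  "gripper": [-0.4, -0.4, -0.4]
}}

```text
time: 6.9
position: [0.5143, 0.0569, 0.0528]
tool_rot: [0.697, 0.717, -0.0, -0.0]
ft_force: [0.7, -0.1, -0.1]
grip_width: 0.061
grip_force: 0.0
```

```bash
python3 -c "
from g import *
for i in range(1):
    c=viewer.camera('scene');goal(.514,.057,.05)
h=cv2.cvtColor(c['pixels'],cv2.COLOR_BGR2GRAY);print(proj(c,[[.545,.057,.074],[.545,.057,.053+.024]]));print(h[182:200,224:246])"
```

```text
t 6.95 pos [0.5144 0.0568 0.0528] yaw 1.5 d_tool [ 0.0002 -0.0004  0.0028] rz -0.3 F [ 0.32 -0.36  0.2 ] tilt [-0.  0. -1.] w 0.061
[[231.0834892  194.39310408]
 [231.05084749 193.6307067 ]]
[[191 170 105  48  37  38  42  46  48  50  49  51  60  65  63  78  79  74
   73  72  73  73]
 [193 176 112  52  36  35  39  45  47  48  50  60  83  92  70  72  80  76
   75  73  73  74]
 [197 179 122  60  36  36  40  43  47  47  53  73  98  91  62  64  78  78
   74  73  71  73]
 [196 182 132  67  37  35  36  43  47  49  57  77  95  84  57  58  75  78
   74  72  73  73]
 [197 188 149  83  40  35  35  38  49  66  69  74  86  80  55  52  75  80
   74  74  73  72]
 [199 195 169  97  42  36  38  38  67 103 117  99  94  95  64  47  66  79
   76  74  72  73]
 [199 197 174 102  43  36  34  41  75 130 164 154 144 144  91  46  59  76
   77  74  73  74]
 [200 198 177 103  43  36  31  40  74 135 184 190 182 160  95  41  54  76
   78  75  74  73]
 [198 193 172 100  44  35  35  37  66 130 186 200 197 172 101  38  49  74
   79  76  74  73]
 [188 174 148  88  40  37  34  38  63 126 185 202 200 178 103  37  42  66
   79  77  75  73]
 [163 148 129  81  46  38  40  46  73 132 187 200 200 180 103  39  37  57
   76  78  74  74]
 [142 138 128  99  71  62  64  71  93 140 183 199 199 179 106  42  30  52
   76  82  75  72]
 [140 138 135 125 111 104  98  98 104 125 156 184 191 174 106  44  28  51
   76  80  75  73]
 [139 139 138 136 132 129 125 123 120 119 131 149 158 149  91  41  28  41
   67  79  78  73]
 [141 139 139 139 137 136 134 132 128 125 121 125 127 117  72  31  25  35
   58  79  77  75]
 [140 140 140 140 139 138 137 135 133 130 127 121 116 105  67  32  22  31
   51  76  79  75]
 [139 140 141 140 140 140 138 137 135 134 131 128 122 108  68  34  24  27
   43  69  79  76]
 [138 139 141 140 141 140 140 138 137 136 133 131 128 114  74  37  25  26
   38  61  77  77]]
```

Emit:
{"api": "arm_command", "payload": {
  "delta_rot": [
    [0, 0, 0],
    [0, 0, 0],
    [0, 0, 0]
  ],
  "delta_pos": [
    [0, 0, 0.001],
    [0, 0, 0.001],
    [0, 0, 0.001]
  ],
  "gripper": [-0.4, -0.4, -0.4]
}}

```text
time: 7.2
position: [0.5143, 0.0568, 0.0518]
tool_rot: [0.697, 0.717, -0.0, -0.0]
ft_force: [0.7, 0.1, 0.2]
grip_width: 0.0611
grip_force: 0.0
```

Emit:
{"api": "arm_command", "payload": {
  "delta_rot": [
    [0, 0, 0],
    [0, 0, 0],
    [0, 0, 0]
  ],
  "delta_pos": [
    [0, 0, 0.001],
    [0, 0, 0.001],
    [0, 0, 0.001]
  ],
  "gripper": [-0.4, -0.4, -0.4]
}}

```text
time: 7.45
position: [0.5143, 0.0569, 0.0508]
tool_rot: [0.697, 0.717, -0.0, -0.0]
ft_force: [0.7, -0.5, 0.0]
grip_width: 0.0607
grip_force: 0.0
```

Emit:
{"api": "arm_command", "payload": {
  "delta_rot": [
    [0, 0, 0],
    [0, 0, 0],
    [0, 0, 0]
  ],
  "delta_pos": [
    [0, 0, 0.0007],
    [0, 0, 0.0007],
    [0, 0, 0.0007]
  ],
  "gripper": [-0.4, -0.4, -0.4]
}}

```text
time: 7.7
position: [0.5144, 0.0569, 0.0501]
tool_rot: [0.697, 0.717, -0.0, -0.0]
ft_force: [-0.5, 0.1, -0.2]
grip_width: 0.0606
grip_force: 0.0
```

Emit:
{"api": "arm_command", "payload": {
  "delta_rot": [
    [0, 0, 0],
    [0, 0, 0],
    [0, 0, 0]
  ],
  "delta_pos": [
    [0, 0, 0.0005],
    [0, 0, 0.0005],
    [0, 0, 0.0005]
  ],
  "gripper": [-0.4, -0.4, -0.4]
}}

```text
time: 7.95
position: [0.5144, 0.0568, 0.0497]
tool_rot: [0.697, 0.717, -0.0, -0.0]
ft_force: [1.0, -0.0, 0.2]
grip_width: 0.0609
grip_force: 0.0
```

Emit:
{"api": "arm_command", "payload": {
  "delta_rot": [
    [0, 0, 0],
    [0, 0, 0],
    [0, 0, 0]
  ],
  "delta_pos": [
    [0, 0, 0.0005],
    [0, 0, 0.0005],
    [0, 0, 0.0005]
  ],
  "gripper": [-0.4, -0.4, -0.4]
}}

```text
time: 8.2
position: [0.5144, 0.0568, 0.0491]
tool_rot: [0.697, 0.717, -0.0, -0.0]
ft_force: [-0.4, 0.4, 0.3]
grip_width: 0.0606
grip_force: 0.0
```

Emit:
{"api": "arm_command", "payload": {
  "delta_rot": [
    [0, 0, 0],
    [0, 0, 0],
    [0, 0, 0]
  ],
  "delta_pos": [
    [0, 0, 0.0005],
    [0, 0, 0.0005],
    [0, 0, 0.0005]
  ],
  "gripper": [-0.4, -0.4, -0.4]
}}

```text
time: 8.45
position: [0.5144, 0.0568, 0.0486]
tool_rot: [0.697, 0.717, -0.0, -0.0]
ft_force: [0.3, 0.1, 0.3]
grip_width: 0.0611
grip_force: 0.0
```

There is still no contact at a reported z of 0.0486. Before going lower I need to know whether the reported z is biased or the fingers are short. I'll overlay the gripper body's lower edges for both cases.

```bash
python3 -c "
from g import *
c=viewer.camera('scene');p=status.get_obs()['position']
x0,y0=190,130
im=cv2.resize(c['pixels'][y0:y0+75,x0:x0+80],None,fx=10,fy=8)
for dz,col in((0,(0,0,255)),(.024,(0,255,0))):
    for q in ([[-.095,.0375],[.095,.0375],[.095,-.0375]],):
        P=[p+[a,b,.07+dz] for a,b in q]
        u=((proj(c,P)-[x0,y0]+.5)*[10,8]).astype(np.int32);cv2.polylines(im,[u],False,col,1);print(col,u.tolist())
    for s in(-1,1):
        u=((proj(c,[p+[s*.038,0,dz]])-[x0,y0]+.5)*[10,8]).astype(int)[0];cv2.circle(im,tuple(map(int,u)),4,col,1)
cv2.imwrite('pics/ov.png',im)"
```

```text
(0, 0, 255) [[503, 579], [224, 390], [414, 347]]
(0, 255, 0) [[501, 525], [220, 340], [412, 298]]
```

View pics/ov.png

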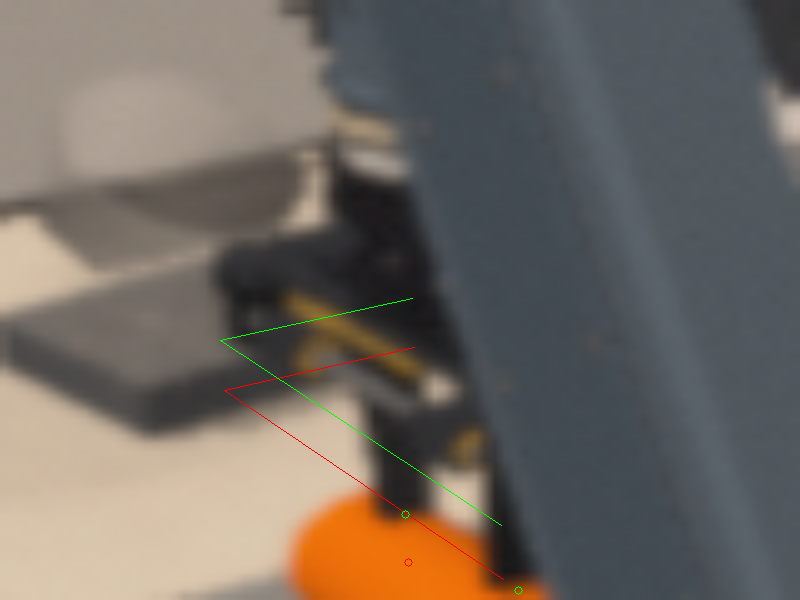

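The body matches the green case: its far corner is near (220,340) and the tips sit on the green circles. The reported z therefore reads about 24 mm low, the true tip height is about 0.073, and the margin is ample. I'll keep creeping until there is force.

Emit:
{"api": "arm_command", "payload": {
  "delta_rot": [
    [0, 0, 0],
    [0, 0, 0],
    [0, 0, 0]
  ],
  "delta_pos": [
    [0, 0, 0.0005],
    [0, 0, 0.001],
    [0, 0, 0.001]
  ],
  "gripper": [-0.4, -0.4, -0.4]
}}

```text
time: 8.75
position: [0.5145, 0.0568, 0.048]
tool_rot: [0.697, 0.717, 0.0, 0.0]
ft_force: [-2.0, -0.6, 3.9]
grip_width: 0.0606
grip_force: 1.6
```

Emit:
{"api": "arm_command", "payload": {
  "delta_rot": [
    [0, 0, 0],
    [0, 0, 0],
    [0, 0, 0]
  ],
  "delta_pos": [
    [0, 0, 0.0005],
    [0, 0, 0.001],
    [0, 0, 0.001]
  ],
  "gripper": [-0.4, -0.4, -0.4]
}}

```text
time: 9.0
position: [0.5145, 0.0568, 0.0479]
tool_rot: [0.697, 0.717, 0.0, 0.0]
ft_force: [-2.2, 0.1, 10.7]
grip_width: 0.0612
grip_force: 5.4
```

Emit:
{"api": "arm_command", "payload": {
  "delta_rot": [
    [0, 0, 0],
    [0, 0, 0],
    [0, 0, 0]
  ],
  "delta_pos": [
    [0, 0, 0.0005],
    [0, 0, 0.0005],
    [0, 0, 0.0005]
  ],
  "gripper": [-0.4, -0.4, -0.4]
}}

```text
time: 9.25
position: [0.5145, 0.0568, 0.0478]
tool_rot: [0.697, 0.717, 0.0, 0.0]
ft_force: [-2.5, -0.6, 14.6]
grip_width: 0.061
grip_force: 7.2
```

Contact came at a reported z of 0.048, and the press is now about 14 N. First short stroke: 18 mm in +y, then hold.

Emit:
{"api": "arm_command", "payload": {
  "delta_rot": [
    [0, 0, 0],
    [0, 0, 0],
    [0, 0, 0],
    [0, 0, 0],
    [0, 0, 0],
    [0, 0, 0],
    [0, 0, 0],
    [0, 0, 0]
  ],
  "delta_pos": [
    [0.001, 0, -0.0005],
    [0.004, 0, -0.0005],
    [0.008, 0, -0.0005],
    [0.012, 0, -0.0005],
    [0.016, 0, -0.0005],
    [0.018, 0, -0.0005],
    [0.018, 0, -0.0005],
    [0.018, 0, -0.0005]
  ],
  "gripper": [-0.4, -0.4, -0.4, -0.4, -0.4, -0.4, -0.4, -0.4]
}}

```text
time: 9.92
position: [0.5134, 0.0751, 0.0478]
tool_rot: [0.697, 0.717, -0.0, -0.0]
ft_force: [-2.2, 0.2, 11.5]
grip_width: 0.0607
grip_force: 5.6
```

```bash
python3 -c "
from g import *
goal(.514,.057,.05)
c=viewer.camera('scene')
b=blob(c,(3,150,90),(18,255,255),(190,170,270,235));print((b.min(0)-150)*5,(b.max(0)-150)*5)"
```

```text
t 9.92 pos [0.5134 0.0751 0.0478] yaw 1.6 d_tool [-0.0181  0.0001 -0.0022] rz -0.2 F [-2.16  0.16 11.55] tilt [-0. -0. -1.] w 0.061
[335. 215.] [480. 360.]
```

It rolled: the mask moved about 9 mm, as expected. I'll repeat lift, back, down and stroke, 32 mm at a time, which moves the roller 16 mm.

Emit:
{"api": "arm_command", "payload": {
  "delta_rot": [
    [0, 0, 0],
    [0, 0, 0],
    [0, 0, 0],
    [0, 0, 0],
    [0, 0, 0],
    [0, 0, 0],
    [0, 0, 0],
    [0, 0, 0],
    [0, 0, 0],
    [0, 0, 0],
    [0, 0, 0],
    [0, 0, 0]
  ],
  "delta_pos": [
    [0, 0, -0.01],
    [-0.017, 0, -0.01],
    [-0.017, 0, -0.003],
    [-0.017, 0, 0],
    [-0.017, 0, 0],
    [-0.013, 0, 0],
    [-0.008, 0, 0],
    [-0.003, 0, 0],
    [0.002, 0, 0],
    [0.007, 0, 0],
    [0.012, 0, 0],
    [0.015, 0, 0]
  ],
  "gripper": [-0.4, -0.4, -0.4, -0.4, -0.4, -0.4, -0.4, -0.4, -0.4, -0.4, -0.4, -0.4]
}}

```text
time: 10.97
position: [0.5133, 0.0907, 0.0478]
tool_rot: [0.697, 0.717, 0.0, -0.0]
ft_force: [-2.4, -1.4, 14.1]
grip_width: 0.0609
grip_force: 7.0
```

```bash
cat > m.py <<'E'
from g import *
goal(.514,.057,.05)
c=viewer.camera('scene')
b=blob(c,(3,150,90),(18,255,255),(180,170,270,250));print(b[:,0].min(),b[:,1].max())
# calibrate: left silhouette predicted by roller y
for y in np.arange(.05,.18,.01):
    P=[[.579,y+.002+.03*np.sin(t),.044+.03*np.cos(t)] for t in np.linspace(0,6.28,60)]
    print(round(y,2),proj(c,P)[:,0].min().round(1),end='; ')
E
python3 m.py
```

```text
t 10.97 pos [0.5133 0.0907 0.0478] yaw 1.6 d_tool [-0.0337 -0.0002 -0.0022] rz -0.2 F [-2.36 -1.35 14.14] tilt [ 0.  0. -1.] w 0.061
213.0 224.0
0.05 220.4; 0.06 217.8; 0.07 215.3; 0.08 212.7; 0.09 210.1; 0.1 207.5; 0.11 204.8; 0.12 202.2; 0.13 199.5; 0.14 196.9; 0.15 194.2; 0.16 191.5; 0.17 188.7;
```

Emit:
{"api": "arm_command", "payload": {
  "delta_rot": [
    [0, 0, 0],
    [0, 0, 0],
    [0, 0, 0],
    [0, 0, 0],
    [0, 0, 0],
    [0, 0, 0],
    [0, 0, 0],
    [0, 0, 0],
    [0, 0, 0],
    [0, 0, 0],
    [0, 0, 0],
    [0, 0, 0]
  ],
  "delta_pos": [
    [0, 0, -0.01],
    [-0.017, 0, -0.01],
    [-0.017, 0, -0.003],
    [-0.017, 0, 0],
    [-0.017, 0, 0],
    [-0.013, 0, 0],
    [-0.008, 0, 0],
    [-0.003, 0, 0],
    [0.002, 0, 0],
    [0.007, 0, 0],
    [0.012, 0, 0],
    [0.015, 0, 0]
  ],
  "gripper": [-0.4, -0.4, -0.4, -0.4, -0.4, -0.4, -0.4, -0.4, -0.4, -0.4, -0.4, -0.4]
}}

```text
time: 12.02
position: [0.5125, 0.1058, 0.0478]
tool_rot: [0.697, 0.717, -0.0, -0.0]
ft_force: [-3.6, -0.6, 15.7]
grip_width: 0.0607
grip_force: 8.1
```

Emit:
{"api": "arm_command", "payload": {
  "delta_rot": [
    [0, 0, 0],
    [0, 0, 0],
    [0, 0, 0],
    [0, 0, 0],
    [0, 0, 0],
    [0, 0, 0],
    [0, 0, 0],
    [0, 0, 0],
    [0, 0, 0],
    [0, 0, 0],
    [0, 0, 0],
    [0, 0, 0]
  ],
  "delta_pos": [
    [0, 0, -0.01],
    [-0.017, 0, -0.01],
    [-0.017, 0, -0.003],
    [-0.017, 0, 0],
    [-0.017, 0, 0],
    [-0.013, 0, 0],
    [-0.008, 0, 0],
    [-0.003, 0, 0],
    [0.002, 0, 0],
    [0.007, 0, 0],
    [0.012, 0, 0],
    [0.015, 0, 0]
  ],
  "gripper": [-0.4, -0.4, -0.4, -0.4, -0.4, -0.4, -0.4, -0.4, -0.4, -0.4, -0.4, -0.4]
}}

```text
time: 13.02
position: [0.5118, 0.1209, 0.0478]
tool_rot: [0.698, 0.717, -0.0, -0.001]
ft_force: [-3.5, -0.3, 17.3]
grip_width: 0.0603
grip_force: 8.8
```

```bash
python3 m.py
```

```text
t 13.02 pos [0.5118 0.1209 0.0478] yaw 1.5 d_tool [-0.0639  0.0005 -0.0023] rz -0.3 F [-3.45 -0.27 17.33] tilt [-0.001  0.    -1.   ] w 0.06
204.0 227.0
0.05 220.4; 0.06 217.8; 0.07 215.3; 0.08 212.7; 0.09 210.1; 0.1 207.5; 0.11 204.8; 0.12 202.2; 0.13 199.5; 0.14 196.9; 0.15 194.2; 0.16 191.5; 0.17 188.7;
```

Emit:
{"api": "arm_command", "payload": {
  "delta_rot": [
    [0, 0, 0],
    [0, 0, 0],
    [0, 0, 0],
    [0, 0, 0],
    [0, 0, 0],
    [0, 0, 0],
    [0, 0, 0],
    [0, 0, 0],
    [0, 0, 0],
    [0, 0, 0],
    [0, 0, 0],
    [0, 0, 0]
  ],
  "delta_pos": [
    [0, 0, -0.01],
    [-0.015, 0, -0.01],
    [-0.015, 0, -0.003],
    [-0.015, 0, -0.0005],
    [-0.015, 0, -0.0005],
    [-0.011, 0, -0.0005],
    [-0.006, 0, -0.0005],
    [-0.001, 0, -0.0005],
    [0.004, 0, -0.0005],
    [0.009, 0, -0.0005],
    [0.014, 0, -0.0005],
    [0.017, 0, -0.0005]
  ],
  "gripper": [-0.4, -0.4, -0.4, -0.4, -0.4, -0.4, -0.4, -0.4, -0.4, -0.4, -0.4, -0.4]
}}

```text
time: 14.07
position: [0.5112, 0.1379, 0.0478]
tool_rot: [0.698, 0.717, -0.0, -0.001]
ft_force: [-4.3, -0.0, 14.8]
grip_width: 0.061
grip_force: 7.7
```

Emit:
{"api": "arm_command", "payload": {
  "delta_rot": [
    [0, 0, 0],
    [0, 0, 0],
    [0, 0, 0],
    [0, 0, 0],
    [0, 0, 0],
    [0, 0, 0],
    [0, 0, 0],
    [0, 0, 0],
    [0, 0, 0],
    [0, 0, 0],
    [0, 0, 0],
    [0, 0, 0]
  ],
  "delta_pos": [
    [0, 0, -0.01],
    [-0.017, 0, -0.01],
    [-0.017, 0, -0.003],
    [-0.017, 0, 0],
    [-0.017, 0, 0],
    [-0.013, 0, 0],
    [-0.008, 0, 0],
    [-0.003, 0, 0],
    [0.002, 0, 0],
    [0.007, 0, 0],
    [0.012, 0, 0],
    [0.015, 0, 0]
  ],
  "gripper": [-0.4, -0.4, -0.4, -0.4, -0.4, -0.4, -0.4, -0.4, -0.4, -0.4, -0.4, -0.4]
}}

```text
time: 15.07
position: [0.5104, 0.1529, 0.0478]
tool_rot: [0.698, 0.716, -0.001, -0.001]
ft_force: [-4.2, -0.1, 14.6]
grip_width: 0.0609
grip_force: 7.4
```

```bash
python3 m.py
```

```text
t 15.07 pos [0.5104 0.1529 0.0478] yaw 1.5 d_tool [-0.0959  0.001  -0.0022] rz -0.3 F [-4.21 -0.08 14.6 ] tilt [-0.003  0.    -1.   ] w 0.061
195.0 231.0
0.05 220.4; 0.06 217.8; 0.07 215.3; 0.08 212.7; 0.09 210.1; 0.1 207.5; 0.11 204.8; 0.12 202.2; 0.13 199.5; 0.14 196.9; 0.15 194.2; 0.16 191.5; 0.17 188.7;
```

The roller is at about y = 147 mm. One last short stroke of 15 mm moves it 7.5 mm, then I'll lift off and step back to look.

Emit:
{"api": "arm_command", "payload": {
  "delta_rot": [
    [0, 0, 0],
    [0, 0, 0],
    [0, 0, 0],
    [0, 0, 0],
    [0, 0, 0],
    [0, 0, 0],
    [0, 0, 0],
    [0, 0, 0],
    [0, 0, 0],
    [0, 0, 0],
    [0, 0, 0],
    [0, 0, 0]
  ],
  "delta_pos": [
    [0, 0, -0.01],
    [-0.012, 0, -0.01],
    [-0.012, 0, -0.003],
    [-0.012, 0, 0],
    [-0.012, 0, 0],
    [-0.009, 0, 0],
    [-0.005, 0, 0],
    [-0.001, 0, 0],
    [0.003, 0, 0],
    [0.003, 0, 0],
    [0.003, 0, -0.02],
    [0.003, 0, -0.06]
  ],
  "gripper": [-0.4, -0.4, -0.4, -0.4, -0.4, -0.4, -0.4, -0.4, -0.4, -0.4, -0.4, -0.4]
}}

```text
time: 16.12
position: [0.5075, 0.1541, 0.103]
tool_rot: [0.698, 0.716, -0.005, -0.004]
ft_force: [1.6, -0.4, -0.3]
grip_width: 0.0607
grip_force: 0.0
```

Emit:
{"api": "arm_command", "payload": {
  "delta_rot": [
    [0, 0, 0],
    [0, 0, 0],
    [0, 0, 0],
    [0, 0, 0],
    [0, 0, 0],
    [0, 0, 0],
    [0, 0, 0],
    [0, 0, 0],
    [0, 0, 0],
    [0, 0, 0],
    [0, 0, 0],
    [0, 0, 0]
  ],
  "delta_pos": [
    [-0.03, 0, -0.04],
    [-0.06, 0, -0.06],
    [-0.1, 0, -0.08],
    [-0.14, 0, -0.08],
    [-0.18, 0, -0.08],
    [-0.22, 0, -0.08],
    [-0.26, 0, -0.08],
    [-0.3, 0, -0.08],
    [-0.34, 0, -0.08],
    [-0.35, 0, -0.08],
    [-0.35, 0, -0.08],
    [-0.35, 0, -0.08]
  ],
  "gripper": [-0.4, -0.4, -0.4, -0.4, -0.4, -0.4, -0.4, -0.4, -0.4, -0.4, -0.4, -0.4]
}}

```text
time: 17.12
position: [0.5202, -0.1947, 0.1858]
tool_rot: [0.698, 0.716, 0.0, -0.002]
ft_force: [0.0, 1.2, -0.4]
grip_width: 0.0604
grip_force: 0.0
```

```bash
python3 m.py
python3 - <<'E'
from h import *
def both():
    c=viewer.camera('top')
    r=axis(unproj(c,blob(c,(3,150,90),(18,255,255),(165,165,262,240)),.056));return c,r
c,r=both();print(r)
cv2.imwrite('pics/fin.png',cv2.resize(c['pixels'][150:250,130:300],None,fx=4,fy=4))
E
```

```text
t 17.12 pos [ 0.5202 -0.1947  0.1858] yaw 1.4 d_tool [0.2514 0.0004 0.1364] rz -0.4 F [ 0.03  1.17 -0.43] tilt [-0.002  0.003 -1.   ] w 0.06
192.0 232.0
0.05 220.4; 0.06 217.8; 0.07 215.3; 0.08 212.7; 0.09 210.1; 0.1 207.5; 0.11 204.8; 0.12 202.2; 0.13 199.5; 0.14 196.9; 0.15 194.2; 0.16 191.5; 0.17 188.7; [508.8 160.7  55.3 128.3   1.9]
```

View pics/fin.png

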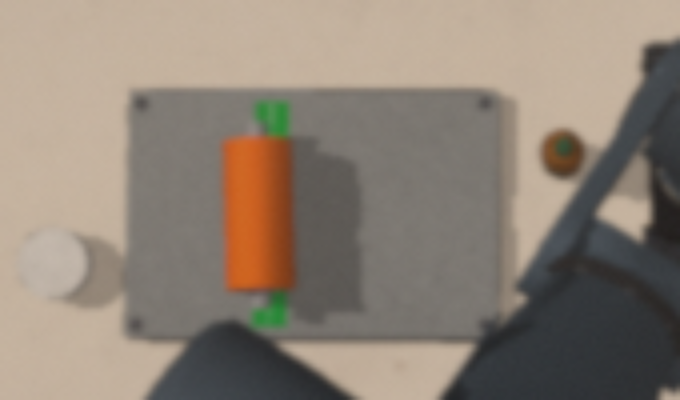

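The roller lies over the stripe with both stubs on it. Its axis is 4–8 mm past the centre line by both views (limit 15), the angle difference is 0.0° and the lengthwise offset is 3 mm. The tin and bottle look unmoved and the arm is clear. I'll check that it is still, then hand in.

Emit:
{"api": "arm_command", "payload": {
  "delta_rot": [
    [0, 0, 0],
    [0, 0, 0],
    [0, 0, 0],
    [0, 0, 0],
    [0, 0, 0],
    [0, 0, 0]
  ],
  "delta_pos": [
    [0, 0, 0],
    [0, 0, 0],
    [0, 0, 0],
    [0, 0, 0],
    [0, 0, 0],
    [0, 0, 0]
  ],
  "gripper": [-0.4, -0.4, -0.4, -0.4, -0.4, -0.4]
}}

```text
time: 17.72
position: [0.5213, -0.1948, 0.1873]
tool_rot: [0.697, 0.717, 0.0, 0.0]
ft_force: [0.4, -0.3, 0.6]
grip_width: 0.0612
grip_force: 0.0
```

Run:
```python
from h import *
c=viewer.camera('top')
r=axis(unproj(c,blob(c,(3,150,90),(18,255,255),(165,165,262,240)),.044));print(r)
if abs(r[1]-154.5)<11 : print(robot.hand_in())
```

```text
[509.9 162.5  55.7 129.2   1.9]
the job is handed in; nothing more can be done
None
```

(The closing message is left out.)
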